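# Refill the paint-pot tube dispenser

### The job

Refill the upright paint-pot dispenser, the white slotted tube with the red funnel mouth: put the blue pot in first and then the yellow one, so that both stand lid up inside the tube, blue at the bottom and yellow on top of it. Leave the green pot where it stands.

Things in the scene. Friction and masses are not known exactly. Their poses are not given: they have to be found in the camera images.
- dispenser: Fixed dispenser: wooden base 110 mm across, 12 mm high (its top is the tube's floor); white upright tube, 52 mm inside, 58 mm outside, 27 mm slot down its +x side; red smooth funnel from 52 mm inside at height 105 mm to 82 mm inside (88 mm outside) at the rim, 125 mm above the table. Origin on the tube's axis at table height, z up. A pot let go upright in the funnel slides down by itself.
- blue_pot: Blue closed paint pot, a plain upright cylinder 40 mm in diameter and 50 mm high, about 80 g, with a blue flat lid and a white paper band round the lower half. Origin: centre of its underside; z up along its axis. Stands loose on the table; other pots stand at least 90 mm away, centre to centre.
- yellow_pot: Yellow closed paint pot, the same in shape and size (40 mm in diameter, 50 mm high, about 80 g), origin at the centre of its underside, z up.
- green_pot: Green closed paint pot, the same in shape and size, origin at the centre of its underside, z up. Not wanted: it is to stay where it stands.
Mind the look-alikes: they are no part of the job. Leave any purple look-alike of the yellow_pot alone.

How it is judged (in metres and radians):
On the way, in this order (a step that is already met when the one before it is completed fails the run):
1. the blue pot stands lid up on the floor of the tube (horizontal distance between blue_pot and dispenser below 0.012 m and z of blue_pot in the frame of dispenser below 0.022 m and angle between blue_pot's own z axis and vertical below 0.2 rad), for 0.2 s.
2. the yellow pot stands lid up in the tube on the blue one (horizontal distance between yellow_pot and dispenser below 0.014 m and z of yellow_pot in the frame of dispenser between 0.052 and 0.072 m and angle between yellow_pot's own z axis and vertical below 0.2 rad), for 0.2 s.
At the end, for the whole second after the job is handed in: Both pots lid up (within 11 deg) and at rest in the tube: blue within 12 mm of its axis, underside within 10 mm of the tube floor; yellow on it, within 14 mm of the axis, underside 52 to 72 mm above the table; green pot within 40 mm of its start (all of step 1 and all of step 2 and linear speed of each of blue_pot, yellow_pot below 0.02 m/s and distance of green_pot from where it was at the start of the episode below 0.04 m); the robot touches nothing.
It fails at once if the green pot is moved 40 mm or more from where it stood (distance of green_pot from where it was at the start of the episode above 0.04 m).
It also fails if it takes over 64 s, if anything falls off the work surface, if the arm or the gripper's body presses on something with over 40 N, if the wrist force passes 120 N, or if a joint passes its speed limit or range.

### The arm

A 7-joint arm with a two-finger parallel gripper is mounted at the origin on the work surface. World frame = base frame: x ahead of the robot, y to its left, z up, the work surface at z = 0. Lengths are in mm, angles in degrees, forces in N, time in s.
With the tool pointing down it reaches from about 350 to 900 mm from the base axis. Payload 19.9 kg.
Tool frame: the origin (TCP) lies midway between the tips of the shut fingers; the grasp point (between the pads) lies 19 mm behind it; x points along the fingers, z is the direction in which the jaws open and shut, and the axes are right-handed (so a half turn about x gives the same grasp; the last joint's range is limited). The gripper opens to 94 mm and grips with 3 to 60 N. Pads are 16 mm wide; open, the fingers measure 119 mm over their backs; the gripper's body (75 mm by 177 mm) begins 78 mm behind the grasp point.
Start: joints at [-66.721, 23.915, -0.59, 92.452, 0.269, 63.638, -3.037], TCP at [270.602, 563.359, 205.425] pointing down, gripper open.
Joint ranges: [-161.28, 161.28], [-22.2, 115.67], [-73.04, 71.86], [3.21, 147.25], [-68.34, 248.33], [10.77, 114.83], [-161.83, 161.83]. Speed limits (degrees/s): [108.29, 108.29, 136.94, 136.94, 172.46, 172.46, 172.46].

### API

Orientations are given as [roll, pitch, yaw] about the fixed x, y, z axes, in that order (R = Rz(yaw) Ry(pitch) Rx(roll)).
In Python, from plant import sense, eyes, ctrl, models gives the robot as it stands.
- The arm moves only by the tool drive_tool, never from a script. Its argument "rows" is a list of rows, each a list of 7 numbers: the shift along the tool's x, y, z in mm, then the turn, a rotation vector about the tool's x, y, z in degrees, then the closure in counts, from 0 (fully open) to 255 (shut). A call has 1 to 8 rows; each row is the pose to reach, as a shift and turn from the pose commanded when the call began, along the tool's axes at that moment; what a row does not reach only later rows make up. A row lasts 1/8 s, in which the tool goes at most 62.5 mm and 10.7 degrees, less where a joint would pass 70% of its speed; a pose out of reach is approached as far as the arm can. A call with a gripper value outside its range is refused whole. The fingers move at their own pace and stop on an object; "newtons" is the grip in N (left out, the last holds). Time passes only in rows, so rows that repeat a pose let the fingers close. It gives the time, the measured TCP pose, the force and the opening at its end, in the units of the state.
- sense(): the state, without advancing time (a new reading comes with each control period).
- eyes.snapshot(name): name is "scene" or "top" or "wrist"; returns the picture (480x640x3 uint8, blue, green, red); there is no depth.
- eyes.get_calibration(name): a dict with "vfov" (degrees; the focal length in pixels is half the picture's height over the tangent of half this angle, whatever the lens; pixels are square), "cx", "cy" (the principal point, pixels), "distortion" ([k1, k2, p1, p2, k3] as OpenCV has them; the pictures are not rectified), "R" (3x3) and "t" (3): a world point X has camera coordinates R X + t; the wrist camera has in their place "hand_eye" (4x4, takes a point from camera to tool coordinates, whose origin is the TCP and whose axes are the tool frame's). Camera axes: x right, y down, z forward; pixel columns grow to the right and rows downward; lengths in mm; the calibration is good to about 2 mm. A picture is of the moment at which its call begins: read the wrist's pose just before it. get_calibration takes no time and is no camera call.
- ctrl.sign_off(): hands the job in, once; it reports no verdict.
Trained networks look in the newest picture that a camera, given by its name, has taken for a name from the list of things; names that differ only in an ending like _2 or _b are one class to them, and where a whole thing is asked for, a point or a joint stands for the part that bears it (a point fixed in the world has none). Each returns a list of dicts, best first, with "confidence" (0 to 1); they miss things now and then, are a little off and sometimes report something else, mostly with a low value. They report only what shows in the picture. A call takes as long as a camera call. They do not tell look-alikes from the thing itself.
- models.boxes_of(camera, query): "point" ([x, y, z] in mm, in the coordinates of the camera as it stood for that picture, good to about 4 mm: the middle of the surface that is visible of it).
- models.regions_of(camera, query): "pixels" (480x640 bool, what is visible of it).
- models.landmark_of(camera, query): "point" ([x, y, z] in mm, in the coordinates of the camera as it stood for that picture, good to about 4 mm: a listed point, or the origin of a listed thing).
The state is a dict: "clock": time; "joint_positions": joint angles; "qvel": joint speeds; "effort": joint torques, N m; "ee_pos": TCP position; "tcp_rot": TCP orientation; "ft_force": force on the tool from outside, world axes, zero at the start; "moment": the same for the moment, N m; "grip_width": finger opening in mm.
Only numpy, scipy, OpenCV 4.12 (cv2) and the standard library are available. Lean on these libraries where they do the work, as an engineer would, in place of code of your own. Each camera call takes 0.05 s, during which the arm holds its last target. There are 200 camera calls.

## Working session

There is one attempt and no reset: what is moved stays moved. The work goes in short steps, Python scripts to look and compute and a tool call to move; the robot and the scene stay as the last step left them, time stands still between calls to the robot, and variables do not carry over. Pictures are saved under pics/ and viewed, about 8 in all and at most 12, crops included, and the job is handed in when it is done.

Besides the shell and the picture viewer there is one more tool, called after ">>>" as name(argument=value, ...), one argument or row to a line, values as JSON. drive_tool: Moves the arm, as the interface text tells. Its arguments: {"type":"object","properties":{"rows":{"type":"array"},"newtons":{"type":"number"}},"required":["rows"]}

```bash
mkdir -p pics
cat > h.py <<'E'
import numpy as np, cv2
from scipy.spatial.transform import Rotation as Ro
from plant import sense, eyes, ctrl, models
def toolT():
    s=sense(); T=np.eye(4); T[:3,:3]=Ro.from_euler('xyz',s['tcp_rot'],degrees=True).as_matrix(); T[:3,3]=s['ee_pos']; return T
def camT(n,T=None):  # camera -> world
    c=eyes.get_calibration(n)
    if 'hand_eye' in c: return (toolT() if T is None else T)@np.array(c['hand_eye'])
    M=np.eye(4); M[:3,:3]=np.array(c['R']).T; M[:3,3]=-M[:3,:3]@np.array(c['t']); return M
def K(n):
    c=eyes.get_calibration(n); f=240/np.tan(np.radians(c['vfov']/2))
    return np.array([[f,0,c['cx']],[0,f,c['cy']],[0,0,1]]),np.array(c['distortion'],float)
def px(n,P,T=None):
    M=np.linalg.inv(camT(n,T)); k,d=K(n)
    return cv2.projectPoints(np.atleast_2d(np.array(P,float)),cv2.Rodrigues(M[:3,:3])[0],M[:3,3],k,d)[0][:,0]
def w(n,p,T=None): return (camT(n,T)@np.r_[p,1])[:3]
def ray(n,u,z,T=None):
    k,d=K(n); q=cv2.undistortPoints(np.array([[u]],float),k,d)[0,0]; M=camT(n,T)
    r=M[:3,:3]@np.r_[q,1]; return M[:3,3]+r*(z-M[2,3])/r[2]
E
python3 - <<'E'
from h import *
s=sense(); print(s)
np.set_printoptions(precision=1,suppress=True)
ims=[]
for n in ['scene','top']:
    im=eyes.snapshot(n); cv2.imwrite(f'pics/{n}0.png',im)
    for q in ['dispenser','blue_pot','yellow_pot','green_pot']:
        for r in models.landmark_of(n,q):
            P=w(n,r['point']); print(n,q,round(r['confidence'],2),P,px(n,P)[0])
E
```

```text
{'clock': 0.0, 'joint_positions': array([-66.72125274,  23.94791206,  -0.5916747 ,  92.4857105 ,
         0.26880069,  63.64078861,  -3.03658605]), 'qvel': array([ 0.00242785, -0.01188277,  0.02027996, -0.096148  ,  0.01454893,
       -0.05424031,  0.08641682]), 'effort': array([-1.56842584e-04, -8.51239657e+01,  6.38489798e-01, -4.26019764e+01,
       -4.87968558e-02,  1.83245132e-02,  1.15314865e-04]), 'ee_pos': array([270.4347687 , 563.02150159, 204.82521403]), 'tcp_rot': array([-176.53994288,   89.92697034, -112.19487867]), 'ft_force': array([ 0.25036509, -1.50710416, -0.11774463]), 'moment': array([ 0.04112187,  0.02000432, -0.03770089]), 'grip_width': 93.9413830718745}
scene dispenser 0.96 [534.3 241.6   0.1] [431.5 278.8]
scene blue_pot 0.78 [460.8 -47.6  -3.9] [287.5 244.4]
scene yellow_pot 0.88 [ 440.  -208.4   -5.3] [214.8 233.3]
scene yellow_pot 0.66 [ 363.5 -152.3   -0.3] [248.4 211.4]
scene green_pot 0.56 [604.4 -89.   -4.1] [252.7 293.3]
top blue_pot 0.65 [458.2 -49.7  -2. ] [350.3 258.4]
top yellow_pot 0.9 [ 442.5 -209.2    1.4] [429.4 264.3]
top yellow_pot 0.71 [ 359.4 -159.1   -0.1] [406.4 306. ]
top green_pot 0.91 [606.3 -95.9   2. ] [370.5 186.9]
```

Run:
```python
from h import *
a=cv2.imread('pics/scene0.png'); b=cv2.imread('pics/top0.png')
cv2.imwrite('pics/both0.png',np.hstack([cv2.resize(a[150:330,180:500],(400,225)),cv2.resize(b[130:350,150:470],(400,275))[:225]]) if 0 else np.vstack([cv2.resize(a[150:330,160:480],(533,300)),cv2.resize(b[150:330,160:480],(533,300))]))
# pot colours: crop on yellow candidates
cv2.imwrite('pics/ycrop.png',np.hstack([cv2.resize(a[180:250,185:275],(400,311)),cv2.resize(b[235:330,385:455],(229,311))]))
```

```text
(no output)
```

View pics/both0.png

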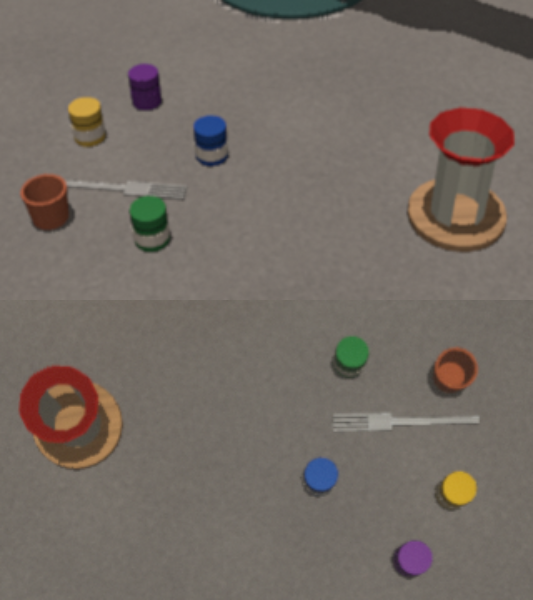

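View pics/ycrop.png

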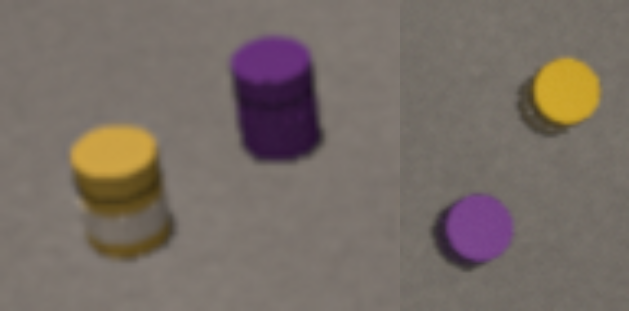

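The named candidates are the yellow pot at scene (215,225) and the purple one at (248,205). The yellow one has a yellow lid and a white band, so it is the pot meant, at about (441,-209). The purple pot, the terracotta cup and the fork get left alone. Next I refine positions from colour in the top view.

Run:
```python
from h import *
np.set_printoptions(precision=2,suppress=True)
hs={}
for n in ['top','scene']:
    im=cv2.imread(f'pics/{n}0.png'); h=cv2.cvtColor(im,cv2.COLOR_BGR2HSV)
    for nm,lo,hi in [('blue',(105,130,90 if n=='top' else 60),(122,255,255)),('yellow',(18,140,140),(30,255,255)),('green',(55,120,60),(75,255,255)),('red',None,None)]:
        m=cv2.inRange(h,lo,hi) if lo else cv2.inRange(h,(0,185,60),(4,255,255))|cv2.inRange(h,(174,185,60),(180,255,255))
        k,l,st,ce=cv2.connectedComponentsWithStats(m)
        i=1+np.argmax(st[1:,4]); c=cv2.findContours((l==i).astype(np.uint8),0,1)[0][0]
        e=cv2.fitEllipse(cv2.convexHull(c)); z=125 if nm=='red' else 50
        print(n,nm,e[0],e[1],st[i],'world',ray(n,e[0],z))
T=toolT(); print(T)
```

```text
top blue (352.2972412109375, 254.37464904785156) (19.16550636291504, 19.405685424804688) [343 245  20  20 301] world [458.86 -50.78  50.  ]
top yellow (435.6076965332031, 262.3143005371094) (19.350400924682617, 20.298080444335938) [426 253  20  20 318] world [ 439.95 -212.31   50.  ]
top green (371.0345458984375, 181.0758819580078) (18.023433685302734, 18.244033813476562) [362 172  19  19 265] world [605.69 -92.63  50.  ]
top red (194.87367248535156, 212.15525817871094) (44.09154510498047, 46.43807601928711) [172 190  47  45 918] world [532.65 242.25 125.  ]
scene blue (285.65283203125, 228.81427001953125) (18.764026641845703, 20.98851776123047) [277 220  18  20 270] world [475.74 -45.71  50.  ]
scene yellow (210.082763671875, 214.0294952392578) (11.15664005279541, 18.726882934570312) [201 209  19  11 169] world [ 444.61 -208.56   50.  ]
scene green (248.15670776367188, 275.61370849609375) (15.518622398376465, 20.891006469726562) [239 268  20  16 261] world [612.67 -89.79  50.  ]
scene red (442.9185791015625, 231.287109375) (32.1114501953125, 49.06832504272461) [419 215  49  34 767] world [544.23 244.48 125.  ]
[[ -0.    -0.9    0.43 270.58]
 [ -0.     0.43   0.9  563.35]
 [ -1.    -0.    -0.   205.41]
 [  0.     0.     0.     1.  ]]
```

```bash
cat >> h.py <<'E'
def go(*P):  # world targets -> tool shift
    T=toolT(); np.set_printoptions(precision=1,suppress=True)
    for p in P: print(p,'->',T[:3,:3].T@(np.array(p)-T[:3,3]))
E
python3 -c "
from h import *
go([459,-50,205],[459,-50,170])"
```

```text
[459, -50, 205] -> [   0.5 -435.4 -471.3]
[459, -50, 170] -> [  35.5 -435.4 -471.3]
```

>>> drive_tool(
  rows=[
    [0, -40, -43, 0, 0, 0, 0],
    [0, -80, -87, 0, 0, 0, 0],
    [0, -120, -130, 0, 0, 0, 0],
    [0, -160, -173, 0, 0, 0, 0],
    [0, -200, -216, 0, 0, 0, 0],
    [0, -240, -260, 0, 0, 0, 0],
    [0, -280, -303, 0, 0, 0, 0],
    [0, -320, -346, 0, 0, 0, 0],
  ],
  newtons=20,
)

```text
clock: 1.5
ee_pos: [409.6, 111.1, 205.8]
tcp_rot: [-33.3, 89.9, 31.1]
ft_force: [1.0, 0.1, -1.0]
grip_width: 94.1
```

>>> drive_tool(
  rows=[
    [0, -40, -43, 0, 0, 0, 0],
    [10, -80, -87, 0, 0, 0, 0],
    [35, -115, -125, 0, 0, 0, 0],
    [35, -115, -125, 0, 0, 0, 0],
    [35, -115, -125, 0, 0, 0, 0],
  ],
)

```text
clock: 2.12
ee_pos: [458.8, -49.2, 170.6]
tcp_rot: [109.9, 90.0, 174.2]
ft_force: [-0.4, -0.0, 0.1]
grip_width: 93.7
```

```bash
cat > look.py <<'E'
import sys
from h import *
q,lo,hi,z,f=sys.argv[1],eval(sys.argv[2]),eval(sys.argv[3]),float(sys.argv[4]),sys.argv[5]
T=toolT(); im=eyes.snapshot('wrist'); cv2.imwrite(f,im); np.set_printoptions(precision=1,suppress=True); print(T)
for r in models.landmark_of('wrist',q): print(r['confidence'],w('wrist',r['point'],T))
m=cv2.inRange(cv2.cvtColor(im,cv2.COLOR_BGR2HSV),lo,hi)
k,l,st,ce=cv2.connectedComponentsWithStats(m); i=1+np.argmax(st[1:,4])
e=cv2.fitEllipse(cv2.convexHull(cv2.findContours((l==i).astype(np.uint8),0,1)[0][0])); print(e,st[i],ray('wrist',e[0],z,T))
E
python3 look.py blue_pot '(105,130,90)' '(122,255,255)' 50 pics/w1.png
```

```text
[[ -0.   -0.9   0.4 458.8]
 [  0.    0.4   0.9 -49.2]
 [ -1.    0.   -0.  170.6]
 [  0.    0.    0.    1. ]]
0.89 [461.2 -48.5  -0.4]
((314.94439697265625, 231.62742614746094), (43.0009880065918, 43.558685302734375), 15.540067672729492) [ 294  210   43   44 1482] [459.1 -51.4  50. ]
```

View pics/w1.png

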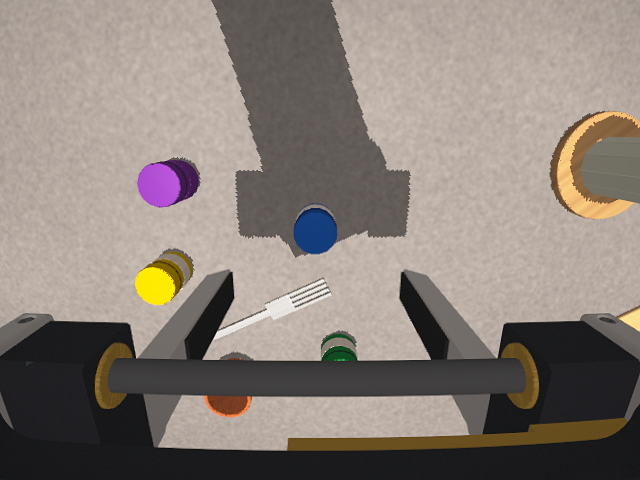

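The blue pot is at (315,231), midway between the fingers, and the cues agree on (459,-50.5). Now I descend, close and lift.

>>> drive_tool(
  rows=[
    [60, -1, -1, 0, 0, 0, 0],
    [110, -1, -1, 0, 0, 0, 0],
    [140, -1, -1, 0, 0, 0, 0],
    [150, -1, -1, 0, 0, 0, 0],
    [150, -1, -1, 0, 0, 0, 0],
    [150, -1, -1, 0, 0, 0, 255],
    [150, -1, -1, 0, 0, 0, 255],
    [150, -1, -1, 0, 0, 0, 255],
  ],
  newtons=20,
)

```text
clock: 3.22
ee_pos: [459.6, -50.8, 21.0]
tcp_rot: [-57.0, 89.9, 7.4]
ft_force: [-0.6, 0.2, 0.5]
grip_width: 67.2
```

>>> drive_tool(
  rows=[
    [0, 0, 0, 0, 0, 0, 255],
    [0, 0, 0, 0, 0, 0, 255],
    [-40, 0, 0, 0, 0, 0, 255],
    [-90, 0, 0, 0, 0, 0, 255],
    [-140, 0, 0, 0, 0, 0, 255],
    [-170, 0, 0, 0, 0, 0, 255],
    [-170, 0, 0, 0, 0, 0, 255],
  ],
)

```text
clock: 4.1
ee_pos: [460.3, -50.8, 192.4]
tcp_rot: [-53.5, 89.8, 10.8]
ft_force: [0.6, -0.1, -0.9]
grip_width: 1.0
```

```bash
python3 -c "
from h import *
print(sense()['ft_force']);go([533,242,191])"
```

```text
[ 0.56430526 -0.13592962 -0.89782097]
[533, 242, 191] -> [  1.8  61.2 295.4]
```

The opening of 1 mm means the grasp missed: the fingers were still closing when I lifted. I'll look again.

>>> drive_tool(
  rows=[
    [0, 0, 0, 0, 0, 0, 0],
    [0, 0, 0, 0, 0, 0, 0],
    [0, 0, 0, 0, 0, 0, 0],
    [0, 0, 0, 0, 0, 0, 0],
    [0, 0, 0, 0, 0, 0, 0],
    [0, 0, 0, 0, 0, 0, 0],
    [0, 0, 0, 0, 0, 0, 0],
  ],
)

```text
clock: 4.97
ee_pos: [459.2, -50.9, 190.5]
tcp_rot: [-164.9, 90.0, -100.5]
ft_force: [-0.1, 0.2, 0.1]
grip_width: 67.1
```

```bash
python3 look.py blue_pot '(105,130,90)' '(122,255,255)' 50 pics/w2.png; python3 -c "
from h import *
print(sense()['grip_width'])"
```

```text
[[ -0.   -0.9   0.4 459.2]
 [ -0.    0.4   0.9 -50.9]
 [ -1.   -0.   -0.  190.5]
 [  0.    0.    0.    1. ]]
0.89 [463.7 -52.7   0.4]
((315.8299560546875, 225.1911163330078), (40.36799240112305, 41.21045684814453), 37.44393539428711) [ 296  205   41   41 1317] [458.8 -51.9  50. ]
75.2690749697143
```

View pics/w2.png

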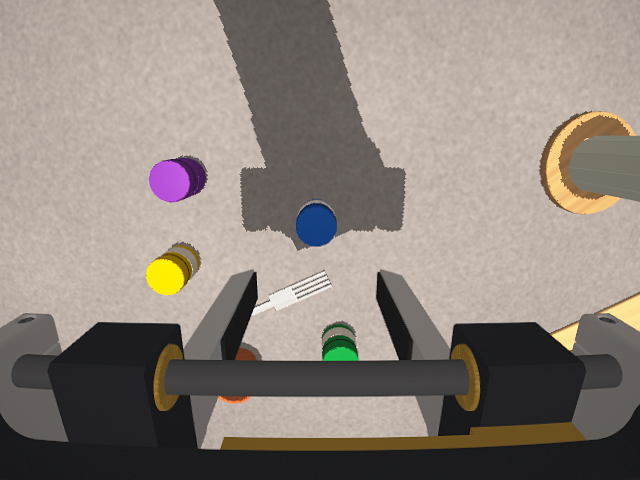

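The blue pot still stands untouched at (316,225), so the lift was simply too early. I'll retry with a full second for closing.

>>> drive_tool(
  rows=[
    [60, 0, 0, 0, 0, 0, 0],
    [110, 0, 0, 0, 0, 0, 0],
    [150, 0, 0, 0, 0, 0, 0],
    [170, 0, 0, 0, 0, 0, 0],
    [170, 0, 0, 0, 0, 0, 0],
    [170, 0, 0, 0, 0, 0, 255],
    [170, 0, 0, 0, 0, 0, 255],
    [170, 0, 0, 0, 0, 0, 255],
  ],
  newtons=20,
)

```text
clock: 6.08
ee_pos: [459.7, -50.8, 21.1]
tcp_rot: [-57.2, 89.9, 7.1]
ft_force: [0.5, -0.1, -1.2]
grip_width: 67.4
```

>>> drive_tool(
  rows=[
    [0, 0, 0, 0, 0, 0, 255],
    [0, 0, 0, 0, 0, 0, 255],
    [0, 0, 0, 0, 0, 0, 255],
    [0, 0, 0, 0, 0, 0, 255],
    [0, 0, 0, 0, 0, 0, 255],
    [0, 0, 0, 0, 0, 0, 255],
    [0, 0, 0, 0, 0, 0, 255],
  ],
)

```text
clock: 6.95
ee_pos: [459.3, -50.9, 20.5]
tcp_rot: [-145.2, 90.0, -80.9]
ft_force: [-1.0, 0.0, 3.7]
grip_width: 39.8
```

Gripped at 39.8 mm. Next I lift and carry it over the dispenser.

>>> drive_tool(
  rows=[
    [-40, 0, 0, 0, 0, 0, 255],
    [-90, 0, 0, 0, 0, 0, 255],
    [-140, 0, 0, 0, 0, 0, 255],
    [-180, 0, 0, 0, 0, 0, 255],
    [-180, 10, 50, 0, 0, 0, 255],
    [-180, 20, 100, 0, 0, 0, 255],
    [-180, 31, 150, 0, 0, 0, 255],
    [-180, 41, 200, 0, 0, 0, 255],
  ],
)

```text
clock: 7.95
ee_pos: [508.9, 148.8, 200.3]
tcp_rot: [104.7, 90.0, 169.0]
ft_force: [1.2, 0.2, -1.2]
grip_width: 39.8
```

>>> drive_tool(
  rows=[
    [0, 8, 40, 0, 0, 0, 255],
    [0, 16, 75, 0, 0, 0, 255],
    [0, 20, 96, 0, 0, 0, 255],
    [0, 20, 96, 0, 0, 0, 255],
    [0, 20, 96, 0, 0, 0, 255],
  ],
)

```text
clock: 8.57
ee_pos: [532.5, 241.0, 200.4]
tcp_rot: [-164.5, 90.0, -100.2]
ft_force: [0.2, 0.3, -1.1]
grip_width: 40.0
```

Run:
```python
from h import *
print(sense()['grip_width']);go([533,242,130]);print(toolT())
im=eyes.snapshot('wrist'); T=toolT()
for r in models.landmark_of('wrist','dispenser'): print(r['confidence'],w('wrist',r['point'],T))
a=eyes.snapshot('scene');b=eyes.snapshot('top')
cv2.imwrite('pics/d1.png',np.hstack([cv2.resize(im,(400,300)),cv2.resize(a[130:310,360:520],(400,450))[:300],]))
```

```text
39.9899649520092
[533, 242, 130] -> [70.4  0.   1.2]
[[ -0.   -0.9   0.4 532.5]
 [ -0.    0.4   0.9 241. ]
 [ -1.   -0.   -0.  200.4]
 [  0.    0.    0.    1. ]]
0.76 [537.9 241.1   0.3]
```

View pics/d1.png

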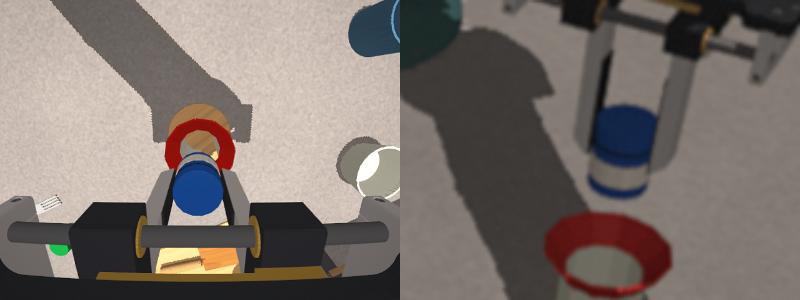

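The blue pot is held upright over the funnel, with the mouth centred below it. Next I lower it until its underside is about 109 mm up (fingertips just above the rim), then open.

>>> drive_tool(
  rows=[
    [30, -1, 1, 0, 0, 0, 255],
    [55, -1, 1, 0, 0, 0, 255],
    [71, -1, 1, 0, 0, 0, 255],
    [71, -1, 1, 0, 0, 0, 255],
    [71, -1, 1, 0, 0, 0, 255],
  ],
)

```text
clock: 9.4
ee_pos: [534.3, 242.9, 130.4]
tcp_rot: [-40.2, 89.9, 24.1]
ft_force: [-0.1, 0.6, -0.3]
grip_width: 39.6
```

>>> drive_tool(
  rows=[
    [0, 0, 0, 0, 0, 0, 0],
    [0, 0, 0, 0, 0, 0, 0],
    [0, 0, 0, 0, 0, 0, 0],
    [0, 0, 0, 0, 0, 0, 0],
    [0, 0, 0, 0, 0, 0, 0],
    [0, 0, 0, 0, 0, 0, 0],
    [-40, 0, 0, 0, 0, 0, 0],
    [-80, 0, 0, 0, 0, 0, 0],
  ],
)

```text
clock: 10.4
ee_pos: [533.6, 242.6, 210.3]
tcp_rot: [163.1, 89.9, -132.6]
ft_force: [0.3, 0.7, 0.4]
grip_width: 94.2
```

Run:
```python
from h import *
go([440,-211,200])
a=eyes.snapshot('scene')
for r in models.landmark_of('scene','blue_pot'): print(r['confidence'],w('scene',r['point']))
im=eyes.snapshot('wrist')
cv2.imwrite('pics/d2.png',np.hstack([cv2.resize(im,(400,300)),cv2.resize(a[180:310,370:510],(323,300))]))
```

```text
[440, -211, 200] -> [  10.7 -112.1 -449.4]
0.86 [536.1 245.7  11. ]
```

View pics/d2.png

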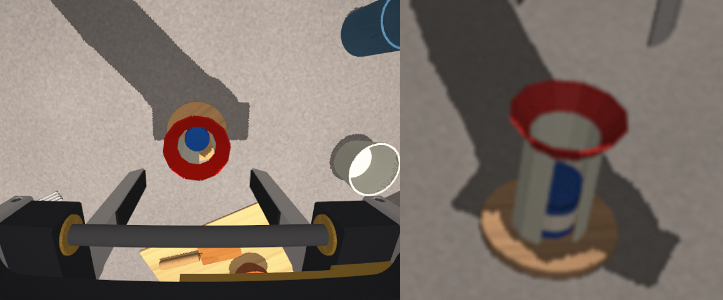

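Blue stands upright on the tube floor: it shows through the slot at crop (563,200), and its network z is 11 mm. Now for the yellow one.

>>> drive_tool(
  rows=[
    [0, -14, -56, 0, 0, 0, 0],
    [0, -28, -112, 0, 0, 0, 0],
    [0, -42, -168, 0, 0, 0, 0],
    [0, -56, -224, 0, 0, 0, 0],
    [0, -70, -280, 0, 0, 0, 0],
    [10, -84, -336, 0, 0, 0, 0],
    [20, -98, -393, 0, 0, 0, 0],
    [30, -106, -425, 0, 0, 0, 0],
  ],
)

```text
clock: 11.55
ee_pos: [443.8, -188.6, 178.5]
tcp_rot: [140.1, 89.9, -155.7]
ft_force: [0.5, 0.7, 0.2]
grip_width: 93.7
```

>>> drive_tool(
  rows=[
    [0, -6, -24, 0, 0, 0, 0],
    [0, -6, -24, 0, 0, 0, 0],
    [0, -6, -24, 0, 0, 0, 0],
  ],
)

```text
clock: 11.92
ee_pos: [440.2, -209.7, 179.0]
tcp_rot: [101.7, 90.0, 166.1]
ft_force: [-0.4, -0.4, 1.0]
grip_width: 94.2
```

```bash
python3 look.py yellow_pot '(20,140,140)' '(33,255,255)' 50 pics/w3.png; python3 -c "
from h import *
go([440,-211,21])"
```

```text
[[  -0.    -0.9    0.4  440.2]
 [   0.     0.4    0.9 -209.7]
 [  -1.     0.    -0.   179. ]
 [   0.     0.     0.     1. ]]
0.95 [ 447.2 -215.4    1. ]
0.76 [ 362.3 -155.9    2.7]
((313.8323669433594, 229.9021759033203), (40.360328674316406, 41.90981674194336), 92.7596664428711) [ 293  210   42   41 1339] [ 440.5 -213.1   50. ]
[440, -211, 21] -> [158.3  -0.3  -1.6]
```

View pics/w3.png

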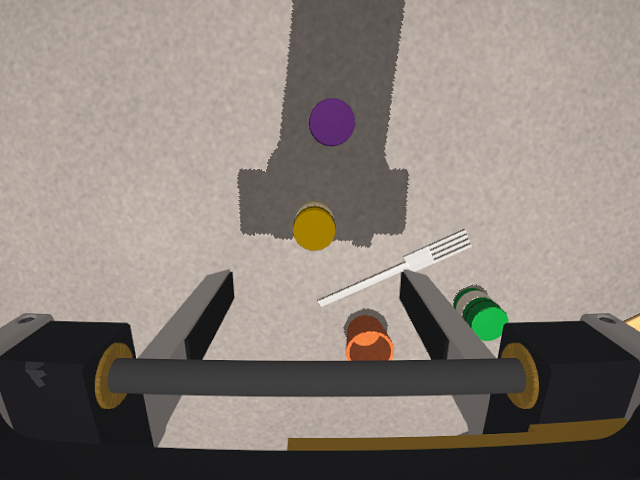

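Yellow is at (314,230), between the fingers. The purple pot at (332,122) sits off to the side, clear of them.

>>> drive_tool(
  rows=[
    [60, -2, -2, 0, 0, 0, 0],
    [110, -2, -2, 0, 0, 0, 0],
    [145, -2, -2, 0, 0, 0, 0],
    [158, -2, -2, 0, 0, 0, 0],
    [158, -2, -2, 0, 0, 0, 0],
    [158, -2, -2, 0, 0, 0, 255],
    [158, -2, -2, 0, 0, 0, 255],
    [158, -2, -2, 0, 0, 0, 255],
  ],
)

```text
clock: 13.02
ee_pos: [441.7, -213.1, 22.1]
tcp_rot: [-75.9, 89.9, -11.5]
ft_force: [0.6, -0.3, 0.2]
grip_width: 67.1
```

>>> drive_tool(
  rows=[
    [0, 0, 0, 0, 0, 0, 255],
    [0, 0, 0, 0, 0, 0, 255],
    [0, 0, 0, 0, 0, 0, 255],
    [0, 0, 0, 0, 0, 0, 255],
    [0, 0, 0, 0, 0, 0, 255],
    [0, 0, 0, 0, 0, 0, 255],
    [0, 0, 0, 0, 0, 0, 255],
  ],
)

```text
clock: 13.9
ee_pos: [441.2, -213.1, 21.5]
tcp_rot: [-167.1, 90.0, -102.7]
ft_force: [-0.5, 0.6, 1.8]
grip_width: 39.4
```

```bash
python3 -c "
from h import *
go([534,243,200])"
```

```text
[534, 243, 200] -> [-178.5  113.9  451.3]
```

>>> drive_tool(
  rows=[
    [-40, 0, 0, 0, 0, 0, 255],
    [-90, 0, 0, 0, 0, 0, 255],
    [-140, 0, 0, 0, 0, 0, 255],
    [-179, 0, 0, 0, 0, 0, 255],
    [-179, 13, 50, 0, 0, 0, 255],
    [-179, 26, 105, 0, 0, 0, 255],
    [-179, 40, 160, 0, 0, 0, 255],
    [-179, 54, 215, 0, 0, 0, 255],
  ],
)

```text
clock: 14.9
ee_pos: [485.7, 6.0, 200.6]
tcp_rot: [-37.5, 90.0, 26.8]
ft_force: [1.0, -1.4, -0.6]
grip_width: 39.9
```

>>> drive_tool(
  rows=[
    [0, 14, 55, 0, 0, 0, 255],
    [0, 28, 110, 0, 0, 0, 255],
    [0, 42, 165, 0, 0, 0, 255],
    [0, 53, 210, 0, 0, 0, 255],
    [0, 60, 236, 0, 0, 0, 255],
    [0, 60, 236, 0, 0, 0, 255],
    [0, 60, 236, 0, 0, 0, 255],
  ],
)

```text
clock: 15.78
ee_pos: [533.7, 241.8, 200.3]
tcp_rot: [-176.0, 90.0, -111.7]
ft_force: [0.1, -1.1, -0.7]
grip_width: 39.5
```

```bash
python3 -c "
from h import *
print(sense()['grip_width']);go([534,243,130.5])"
```

```text
39.48864091249393
[534, 243, 130.5] -> [69.8  0.3  1.2]
```

>>> drive_tool(
  rows=[
    [30, 0, 1, 0, 0, 0, 255],
    [55, 0, 1, 0, 0, 0, 255],
    [70, 0, 1, 0, 0, 0, 255],
    [70, 0, 1, 0, 0, 0, 255],
    [70, 0, 1, 0, 0, 0, 255],
  ],
)

```text
clock: 16.4
ee_pos: [534.7, 243.6, 131.4]
tcp_rot: [-40.0, 89.9, 24.4]
ft_force: [0.5, -0.8, -0.5]
grip_width: 39.5
```

>>> drive_tool(
  rows=[
    [0, 0, 0, 0, 0, 0, 0],
    [0, 0, 0, 0, 0, 0, 0],
    [0, 0, 0, 0, 0, 0, 0],
    [0, 0, 0, 0, 0, 0, 0],
    [0, 0, 0, 0, 0, 0, 0],
    [0, 0, 0, 0, 0, 0, 0],
    [-40, 0, 0, 0, 0, 0, 0],
    [-80, 0, 0, 0, 0, 0, 0],
  ],
)

```text
clock: 17.4
ee_pos: [534.0, 243.5, 211.3]
tcp_rot: [162.1, 89.9, -133.6]
ft_force: [-0.8, 1.0, -0.4]
grip_width: 93.9
```

Run:
```python
from h import *
a=eyes.snapshot('scene')
for q in ['blue_pot','yellow_pot','green_pot']:
  for r in models.landmark_of('scene',q): print(q,r['confidence'],w('scene',r['point']))
im=eyes.snapshot('wrist')
cv2.imwrite('pics/d3.png',np.hstack([cv2.resize(im,(400,300)),cv2.resize(a[180:310,370:510],(323,300))]))
```

```text
blue_pot 0.74 [535.07942138 244.84610137  10.55380738]
yellow_pot 0.91 [ 363.38035732 -154.92176035   -3.35403715]
yellow_pot 0.77 [534.97787198 245.9669506   56.39171075]
green_pot 0.84 [604.33598785 -86.34244927  -1.29194829]
```

View pics/d3.png

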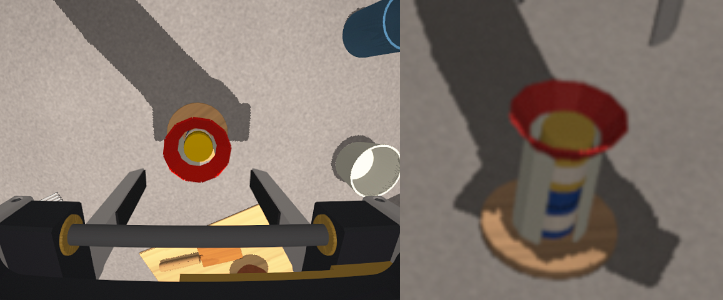

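Yellow is upright on blue in the tube, the green pot hasn't moved, and the gripper is clear.

```bash
python3 -c "
from h import *
print(ctrl.sign_off())"
```

```text
the job is handed in; nothing more can be done
None
```

I put the blue pot into the dispenser first and then the yellow one, and handed the job in after about 17.6 s of robot time; sign-off reports no verdict.

The first attempt at the blue pot failed because I lifted before the fingers had closed. The pot stayed where it was, and the second attempt held.

- **Pots in the tube:** the last pictures show blue on the tube floor and yellow on top of it, both upright. The network put blue's underside at about 10.6 mm (the floor is at 12) and yellow's at about 56 mm, both 2–4 mm from the axis.
- **Disagreement:** yellow should stand at 62 mm, so the network reads about 6 mm low. That is a little more than its stated 4 mm error but still within the 52–72 mm allowed, and the picture shows yellow seated on blue.
- **Everything else:** the green pot read (604, -86) against (604, -89) at the start, so it did not move. I left the purple look-alike alone, and the open gripper ended with its tips about 85 mm above the rim, touching nothing.

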